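# Wedge a re-glued slate frame tight on its gluing board

## Task

The slate's pine frame has just been re-glued and lies on the gluing board. Take the tapered wooden wedge out of the wooden stand, put it thin end down into the gap between the fixed cheek and the sliding bar, and tap it down with the fingers until it is tight and the bar clamps the frame firmly; leave the wedge standing there and take the hand away. Stop when it goes tight: do not force it, the pine splits, and leave everything else on the table alone.

Things in the scene. Friction and masses are not known exactly. Their poses are not given: they have to be found in the camera images.
- board: Plywood gluing board, fixed, 270 (x) x 250 (y) x 15 mm; origin under its centre. On it, from its -x edge to +x: fixed hardwood cheek 90 mm long (along y), V gap, sliding hardwood bar, slate in its frame, fixed stop strip 24 mm high. Cheek and bar rise 42 mm above the board's top (57 mm above the table).
- gap (a point): Middle of the mouth of the gap between cheek and bar, level with their tops, axes as the board's. The gap is 90 mm long (y), 42 mm deep; its walls slope like the wedge, narrowing downward. A 45 degree chamfer widens the top 6 mm to some 20 mm; below it the walls are 8 to 11 mm apart. Cheek set by hand: true width unknown to about 1 mm, so the depth where the wedge goes tight differs by some 12 mm.
- bar: Hardwood clamping bar, slides only along the board's x (friction about 1.5 N), 210 mm long, 42 mm high in its middle 90 mm; origin at the board's top, within 2 mm of the gap's centre line. The wedge drives it towards the slate.
- slate: Black slate in a pine frame lying flat on the board, loose, 150 (x) x 200 (y) x 16 mm, about 0.5 kg; origin under its centre. It lies between bar and stop with about 2 mm of play in all.
- wedge_mid (a point): Centre of the loose tapered wedge, pale wood, 70 mm long, 30 mm wide along its y (parallel sides: grip these, near the head), thickness along its x 8 mm at the tip (-z end) to 17.8 mm at the head; broad faces slope 4 degrees each, a half turn about z makes no difference. About 0.04 kg. Starts tip down in a pocket of the stand, nearly plumb, upper 34 mm showing, head 80 mm above the table.
- wedge_tip (a point): Centre of the wedge's thin lower end, 35 mm below wedge_mid. In the gap the wedge's x lies along the board's x.
- wedge_head (a point): Centre of the wedge's flat thick end, 35 mm above wedge_mid; tight, it is 30 to 46 mm above the gap's mouth. Waxed wood: let go in the gap, the wedge stays put. It first slides and pushes the bar at under 8 N, then goes tight within about 1 mm. Taps or a slow press straight down on it peaking at about 15 N (10 to 22 N) make it properly tight; 28 N splits the wood.
- stand: Dark wooden block 110 (x) x 70 (y) x 46 mm, fixed, with two pockets 36 mm deep, one at its x = -22 mm (the wedge, 34 mm out of the block) and one at its x = +28 mm (the packer, 16 mm out of the block); origin under its centre.
- packer: Parallel (not tapered) wooden packing block 12.5 x 30 x 52 mm standing in the stand's other pocket; origin at the centre of its underside. Leave alone.
- lantern: Rechargeable LED lantern, 90 mm across, 155 mm high with its bail, standing; origin under its centre. Leave alone.
- jar: Clear glass jar with screw lid, 70 mm across, 110 mm high; origin under its centre. Leave alone.
- chalk_holder: Chalk holder lying on the table, 108 x 12 x 12 mm; origin under its centre. Leave alone.
- brush: Small brush 150 mm long lying on the table. Leave alone.
- mug: Mug 80 mm across, 85 mm high. Leave alone.
- glue: Glue bottle 48 mm across, 130 mm high. Leave alone.
Mind the look-alikes: they are no part of the job. What is shaped like the part that bears wedge_mid but black or purple is not meant. What is shaped like the slate but green is not meant.

How it is judged:
By the outcome, as a careful person would: the job done as asked, in the order asked, and still so for the second after the job is handed in, with the robot touching nothing.
It also fails if it takes over 48 s, if anything falls off the work surface, if the arm or the gripper's body presses on something with over 40 N, if the wrist force passes 120 N, or if a joint passes its speed limit or range.

## Robot

A 7-joint arm with a two-finger parallel gripper is mounted at the origin on the work surface. World frame = base frame: x ahead of the robot, y to its left, z up, the work surface at z = 0. Lengths are in m, angles in rad, forces in N, time in s.
With the tool pointing down it reaches from about 0.35 to 0.9 m from the base axis. Payload 7.2 kg.
Tool frame: the origin (TCP) lies at the very end of the fingers, on their centre line; the grasp point (between the pads) lies 19 mm behind it (robot.grip_point_offset is the distance from the TCP to the grasp point, in m); z points along the fingers, y is the direction in which the jaws open and shut (so a half turn about z gives the same grasp; the last joint's range is limited). The gripper opens to 85 mm and grips with 20 to 120 N. Pads are 22 mm wide; open, the fingers measure 114 mm over their backs; the gripper's body (76 mm by 85 mm) begins 54 mm behind the grasp point. The pads swing forward as they close: fully open they stand 13 mm farther back than shut.
Start: joints at [1.222, 0.411, -0.013, 1.596, 0.006, 1.134, -0.082], TCP at [0.173, -0.601, 0.231] pointing down, gripper open.
Joint ranges: [-2.95, 2.95], [-0.29, 1.99], [-1.47, 1.44], [0.14, 2.54], [-1.03, 4.17], [0.13, 1.85], [-2.86, 2.86]. Speed limits (rad/s): [2.39, 2.39, 3.01, 3.01, 3.14, 3.14, 3.14].

## Interface

Orientations are given as a rotation vector (axis times angle).
In Python, from cell import status, read_camera, robot gives the robot as it stands.
- The arm moves only by the shell command python3 -m creep 'ROWS' [FORCE]. ROWS is JSON, a list that holds one entry, the list of rows, each a list of 7 numbers: the shift along the tool's x, y, z in mm, then the turn, a rotation vector about the tool's x, y, z in degrees, then the finger opening in mm, from 0 to 85.4. A call has 1 to 5 rows; each row shifts and turns the pose as measured when the row begins, along the tool's axes as they then stand; what a row does not reach is not made up. A row lasts 1/12 s, in which the tool goes at most 41.7 mm and 7.16 degrees, less where a joint would pass 70% of its speed; a pose out of reach is approached as far as the arm can. A call with a gripper value outside its range is refused whole. The fingers move at their own pace and stop on an object; FORCE is the grip in N (left out, the last holds). Time passes only in rows, so rows that do not move let the fingers close. It gives the time, the measured TCP pose, the force and the opening at its end, in the units of the state.
- status.observe(): the state, without advancing time (a new reading comes with each control period).
- read_camera(name): name is "scene" or "top"; returns a dict with "image" (400x640x3 uint8, blue, green, red), "fx", "fy", "cx", "cy" (pixels), "T" (4x4, takes a point from camera to world coordinates). Camera axes: x right, y down, z forward; pixel columns grow to the right and rows downward; lengths in m; the calibration is good to about 2 mm. A picture is of the moment at which its call begins. There is no depth.
- robot.close_job(): hands the job in, once; it reports no verdict.
The state is a dict: "time_s": time; "qpos": joint angles; "qvel": joint speeds; "effort": joint torques, N m; "position": TCP position; "orientation": TCP orientation; "contact_force": force on the tool from outside, world axes, zero at the start; "moment": the same for the moment, N m; "opening": opening from 0.0 (shut) to 1.0 (fully open).
Only numpy, scipy, OpenCV 4.12 (cv2) and the standard library are available. Lean on these libraries where they do the work, as an engineer would, in place of code of your own. Each camera call takes 0.05 s, during which the arm holds its last target. There are 200 camera calls.

## Working session

There is one attempt and no reset: what is moved stays moved. The work goes in short steps, Python scripts to look and compute and a shell command to move; the robot and the scene stay as the last step left them, time stands still between calls to the robot, and variables do not carry over. Pictures are saved under pics/ and viewed, about 8 in all and at most 12, crops included, and the job is handed in when it is done.

```bash
ls; mkdir -p pics
python3 - <<'E'
from cell import status, read_camera, robot
import cv2, numpy as np
for n in("scene","top"):
    c=read_camera(n); cv2.imwrite(f"pics/{n}0.png",c["image"]); print(n,c["fx"],c["fy"],c["cx"],c["cy"],np.round(c["T"],4).tolist())
print(status.observe(), robot.grip_point_offset)
E
```

```text
pics
scene 394.38946501398055 394.38946501398055 320.4130664205243 203.930711547437 [[-0.6854, 0.4092, -0.6023, 1.0797], [0.728, 0.3671, -0.579, 0.5701], [-0.0158, -0.8354, -0.5495, 0.6657], [0.0, 0.0, 0.0, 1.0]]
top 454.3070962229365 454.3070962229365 318.280774168921 198.68855806187082 [[0.0272, -0.9809, 0.1928, 0.2219], [-0.9996, -0.0255, 0.0113, -0.0187], [-0.0061, -0.1931, -0.9812, 1.2749], [0.0, 0.0, 0.0, 1.0]]
{'time_s': 0.1, 'qpos': array([ 1.22179492,  0.41183087, -0.01270949,  1.5969351 ,  0.00562956,
        1.1342734 , -0.08218463]), 'qvel': array([-0.00081522, -0.00013213,  0.00084236, -0.00320482, -0.00069216,
        0.00050081, -0.00050168]), 'effort': array([ 2.71724319e-03, -6.01821327e+01,  6.83930218e-01, -3.00087190e+01,
        1.38948677e-02,  6.38404468e-03, -3.74108049e-05]), 'position': array([ 0.17304106, -0.60012738,  0.23054068]), 'orientation': array([-3.10930816e+00, -4.39519048e-01,  5.05897719e-04]), 'contact_force': array([ 0.26143044,  0.49480968, -0.16445184]), 'moment': array([-0.04008145, -0.00835671,  0.02768601]), 'opening': 0.9978821211631567} 0.0187
```

View pics/scene0.png

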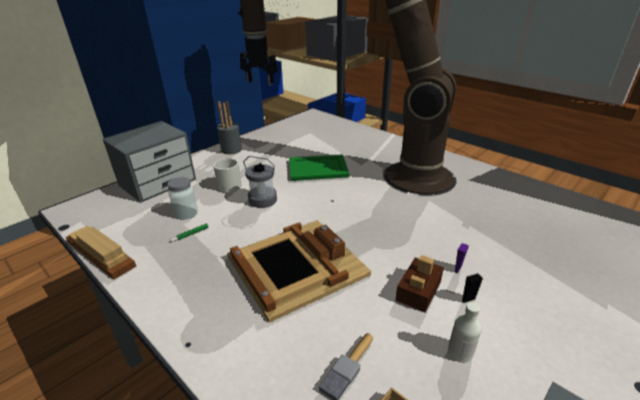

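View pics/top0.png

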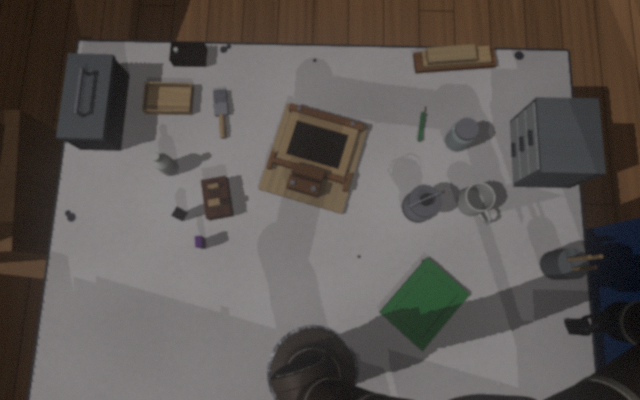

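The scene view shows the stand at about (420,283) with two pale blocks, the taller at (425,265) and the shorter at (417,282). The purple wedge is at (461,257), the black wedge at (472,288), the board at (300,265) and the green slate look-alike at (318,167). In the top view the stand is at (217,197), the board at (315,158), purple at (200,241) and black at (180,213).

Candidates for the wedge are pale tall (425,265), pale short/packer (417,282), purple (461,257) and black (472,288). I choose the pale tall one and will check it in a crop.

Run:
```python
import cv2, numpy as np
s=cv2.imread("pics/scene0.png");t=cv2.imread("pics/top0.png")
def crop(im,x,y,w,h,k):
    return cv2.convertScaleAbs(cv2.resize(im[y:y+h,x:x+w],None,fx=k,fy=k,interpolation=cv2.INTER_CUBIC),alpha=1.4)
# left: stand scene (385..460,240..315) x5.33 ; right: stand top
a=crop(s,390,250,66,60,6); b=crop(t,192,170,50,60,6)
cv2.imwrite("pics/c_stand.png",np.hstack([a,b]))
a=crop(s,270,210,110,90,4); b=crop(t,250,95,90,90,4)
cv2.imwrite("pics/c_gap.png",np.hstack([crop(s,280,215,75,80,5),crop(t,255,145,80,80,5)]))
```

```text
(no output)
```

View pics/c_stand.png

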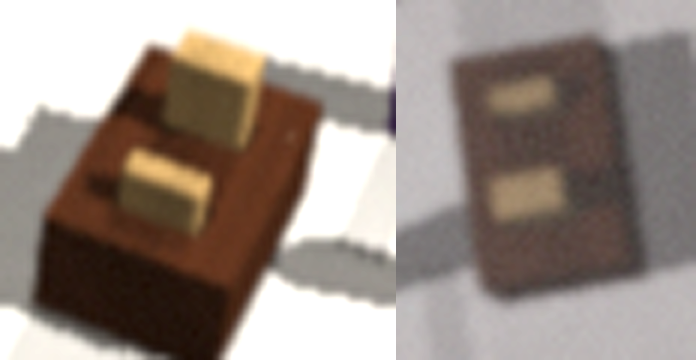

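View pics/c_gap.png

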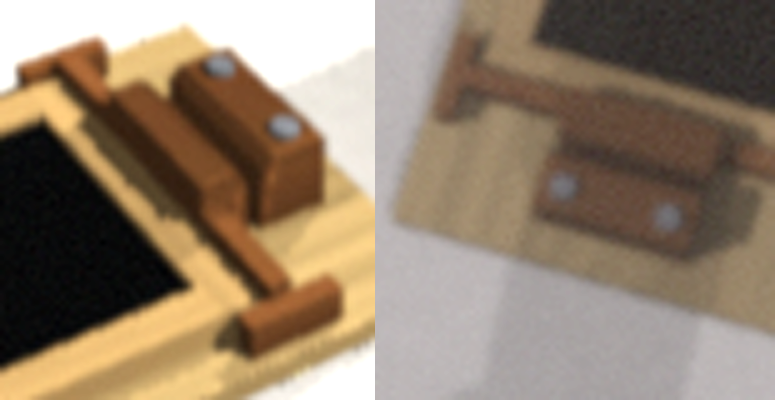

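```bash
cat > h.py <<'E'
import cv2, numpy as np
from cell import status, read_camera, robot
def cams():
    return {n:read_camera(n) for n in("scene","top")}
def proj(c,P):
    T=np.array(c["T"]); p=(np.atleast_2d(P)-T[:3,3])@T[:3,:3]
    return np.c_[c["fx"]*p[:,0]/p[:,2]+c["cx"],c["fy"]*p[:,1]/p[:,2]+c["cy"]]
def onplane(c,uv,z):
    T=np.array(c["T"]); d=T[:3,:3]@np.array([(uv[0]-c["cx"])/c["fx"],(uv[1]-c["cy"])/c["fy"],1])
    return T[:3,3]+d*(z-T[2,3])/d[2]
def loc(p,L):
    x,y,a=p; L=np.atleast_2d(L).astype(float); c,s=np.cos(a),np.sin(a)
    return np.c_[x+c*L[:,0]-s*L[:,1],y+s*L[:,0]+c*L[:,1],L[:,2]]
def box(x0,x1,y0,y1,z0,z1):
    return np.array([[x,y,z] for x in(x0,x1) for y in(y0,y1) for z in(z0,z1)])
E
cat > fit.py <<'E'
from h import *
from scipy.optimize import minimize
C=cams()
def mask(im,rect):
    hsv=cv2.cvtColor(cv2.GaussianBlur(im,(3,3),0),cv2.COLOR_BGR2HSV)
    m=((hsv[...,1]>75)|((hsv[...,2]<45))).astype(np.uint8)
    r=np.zeros_like(m); x,y,w,h=rect; r[y:y+h,x:x+w]=m[y:y+h,x:x+w]
    n,l,st,_=cv2.connectedComponentsWithStats(r); i=1+np.argmax(st[1:,4]); m=(l==i).astype(np.uint8)
    cn,_=cv2.findContours(m,0,1); return cv2.drawContours(m,cn,-1,1,-1)
def fit(boxes,rects,p0):
    M={n:mask(C[n]["image"],rects[n]).astype(float) for n in C}
    def cost(q,names=("scene","top")):
        p=[q[0]/100,q[1]/100,q[2]/10]; e=0
        for n in names:
            big=np.zeros((1600,2560),np.uint8)
            for b in boxes:
                uv=proj(C[n],loc(p,b)); h=cv2.convexHull(((uv+.5)*4*16).astype(np.int32)); cv2.fillConvexPoly(big,h,255,shift=4)
            e+=np.abs(cv2.resize(big,(640,400),interpolation=cv2.INTER_AREA)/255-M[n]).sum()
        return e
    q0=[p0[0]*100,p0[1]*100,p0[2]*10]
    for names in(("scene","top"),("scene",),("top",)):
        r=minimize(cost,q0,args=(names,),method="Nelder-Mead",options=dict(initial_simplex=np.array([q0]*4)+np.vstack([np.zeros(3),np.diag([1.5,1.5,1.])])))
        p=r.x/[100,100,10]; print(names,np.round(p,4),np.degrees(p[2]).round(2),round(r.fun),[int(M[n].sum()) for n in names])
        if len(names)==2: out=p
    return out
w=[]
for z in(.08,):
    print("wedge head scene",onplane(C["scene"],(426,259),z).round(4),"top",onplane(C["top"],(213.8,202.3),z).round(4))
    print("packer top scene",onplane(C["scene"],(418.3,279.5),.062).round(4),"top",onplane(C["top"],(212.8,185.8),.062).round(4))
e=[onplane(C["top"],u,.046)[:2] for u in((208.5,219.7),(201.8,180))]; d=e[1]-e[0]; a=np.arctan2(d[1],d[0])
bl=[onplane(C["top"],u,.015)[:2] for u in((260,190),(345,212),(370,125),(287,104))]; d=bl[3]-bl[0]; ab=np.arctan2(d[1],d[0])
st=fit([box(-.055,.055,-.035,.035,0,.046),box(-.031,-.013,-.015,.015,.04,.08),box(.022,.034,-.015,.015,.04,.062)],dict(scene=(390,245,58,70),top=(192,165,52,60)),[*onplane(C["top"],(217,197),.046)[:2],a])
bd=fit([box(-.135,.135,-.125,.125,0,.015)],dict(scene=(215,205,170,120),top=(250,95,130,125)),[*np.mean(bl,0),ab])
np.savez("poses.npz",st=st,bd=bd)
for n in C:
    print(n,"wedge head px",proj(C[n],loc(st,[-.022,0,.08])).round(1),"packer",proj(C[n],loc(st,[.028,0,.062])).round(1))
ims=[]
for n,(x,y,w,h) in dict(scene=(275,205,100,100),top=(250,130,100,100)).items():
    im=cv2.resize(C[n]["image"],None,fx=6,fy=6,interpolation=cv2.INTER_CUBIC)
    for b in(box(-.135,.135,-.125,.125,.015,.015),):
        uv=proj(C[n],loc(bd,b[[0,2,6,4]]));cv2.polylines(im,[((uv+.5)*6).astype(int)],True,(255,0,255),1)
    ims.append(cv2.convertScaleAbs(im[y*6:(y+h)*6,x*6:(x+w)*6][:, :400] if 0 else cv2.resize(im[y*6:(y+h)*6,x*6:(x+w)*6],(400,400)),alpha=1.3))
cv2.imwrite("pics/ov.png",np.hstack(ims))
E
python3 fit.py
```

```text
wedge head scene [0.4431 0.2793 0.08  ] top [0.4396 0.2747 0.08  ]
packer top scene [0.4925 0.2926 0.062 ] top [0.4887 0.2852 0.062 ]
('scene', 'top') [0.4616 0.2818 0.2425] 13.9 1210 [1684, 93]
('scene',) [0.4613 0.2814 0.2352] 13.48 120 [1684]
('top',) [0.4315 0.2835 0.9055] 51.88 1020 [93]
('scene', 'top') [ 0.5942  0.0123 -0.2667] -15.28 1121 [8082, 7309]
('scene',) [ 0.5907  0.0136 -0.2715] -15.55 357 [8082]
('top',) [ 0.5998  0.0135 -0.2731] -15.65 637 [7309]
scene wedge head px [[425.6 257.8]] packer [[417.6 277.7]]
top wedge head px [[213.2 202. ]] packer [[211.6 185.7]]
```

```bash
sed -i 's/m=((hsv\[...,1\]>75)|((hsv\[...,2\]<45)))/b=cv2.GaussianBlur(im,(3,3),0).astype(int); m=((b[...,2]-b[...,0]>(12 if rect[1] in (165,95) else 40))|(hsv[...,2]<45))/' fit.py; python3 fit.py
```

```text
wedge head scene [0.4431 0.2793 0.08  ] top [0.4396 0.2747 0.08  ]
packer top scene [0.4925 0.2926 0.062 ] top [0.4887 0.2852 0.062 ]
('scene', 'top') [0.4625 0.2819 0.2718] 15.57 522 [1556, 890]
('scene',) [0.4625 0.2816 0.2814] 16.12 225 [1556]
('top',) [0.468  0.2833 0.2383] 13.65 291 [890]
('scene', 'top') [ 0.5931  0.0133 -0.2662] -15.25 895 [7832, 8100]
('scene',) [ 0.5844  0.0153 -0.2755] -15.79 529 [7832]
('top',) [ 0.5944  0.0131 -0.2649] -15.18 219 [8100]
scene wedge head px [[425.1 257.9]] packer [[417.8 278.1]]
top wedge head px [[213.4 201.7]] packer [[211.3 185.5]]
```

View pics/ov.png

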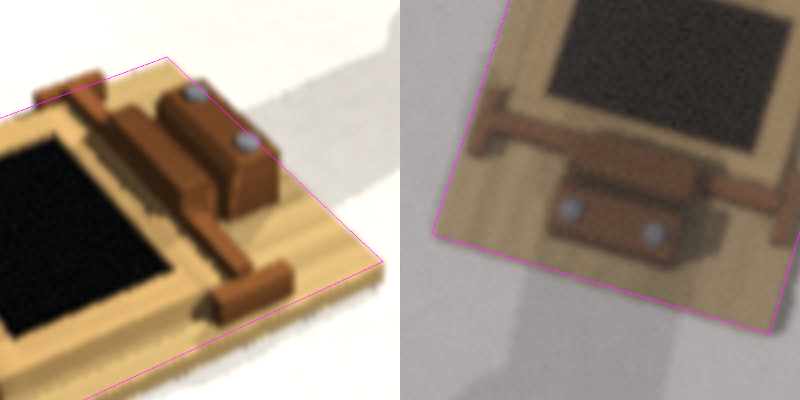

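The overlay fits the board well in the top view. The gap is the dark strip near (625,190) in the right pane, about (306,177) in the full picture. I'll rectify it on the plane of the cheek and bar tops.

Run:
```python
from h import *
C=cams(); bd=np.array([0.5944,0.0131,np.radians(-15.18)])
def inv(p,P): c,s=np.cos(p[2]),np.sin(p[2]); d=P[:2]-p[:2]; return np.round([c*d[0]+s*d[1],-s*d[0]+c*d[1]],4)
print(inv(bd,onplane(C["top"],(306.3,177.5),.057)))
k=6; X0,X1,Y0,Y1=-.115,-.068,-.06,.06
ims=[]
for n in("top","scene"):
    src=proj(C[n],loc(bd,[[X1,Y1,.057],[X1,Y0,.057],[X0,Y0,.057],[X0,Y1,.057]])).astype(np.float32)
    W,H=int((Y1-Y0)*1000*k),int((X1-X0)*1000*k)
    M=cv2.getPerspectiveTransform(src,np.float32([[0,0],[W,0],[W,H],[0,H]]))
    im=cv2.warpPerspective(C[n]["image"],M,(W,H),flags=cv2.INTER_CUBIC)
    im=cv2.convertScaleAbs(im,alpha=2.2 if n=="top" else 1.4)
    for x in range(-110,-69,10):
        y=int((X1*1000-x)*k); cv2.line(im,(0,y),(12,y),(255,0,255),1); cv2.putText(im,str(x),(14,y+4),0,.4,(255,0,255))
    for yy in range(-50,51,10):
        x=int((Y1*1000-yy)*k); cv2.line(im,(x,0),(x,8),(255,0,255),1); cv2.putText(im,str(yy),(x,18),0,.35,(255,0,255))
    ims.append(im)
cv2.imwrite("pics/rect.png",np.vstack(ims))
```

```text
[-0.0763 -0.0032]
```

View pics/rect.png

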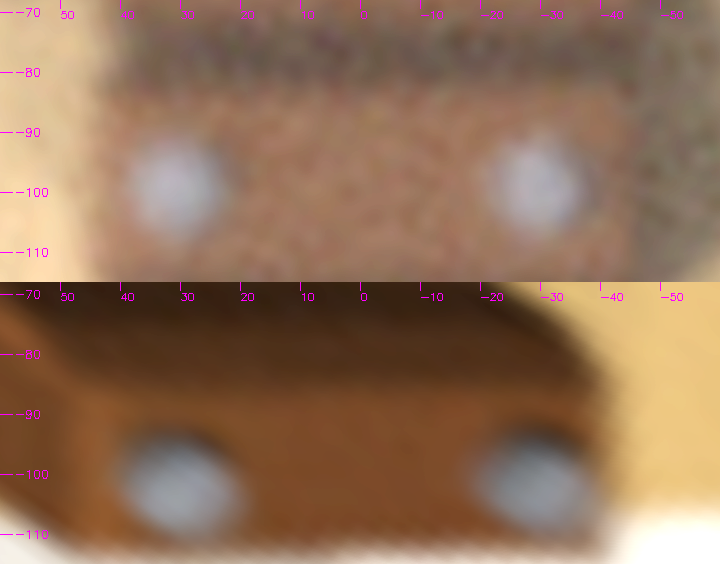

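Run:
```python
from h import *
C=cams(); bd=np.array([0.5944,0.0131,np.radians(-15.18)])
k=6; X0,X1,Y0,Y1=-.09,-.043,-.06,.06
ims=[]
for n in("top","scene"):
    src=proj(C[n],loc(bd,[[X1,Y1,.057],[X1,Y0,.057],[X0,Y0,.057],[X0,Y1,.057]])).astype(np.float32)
    W,H=int((Y1-Y0)*1000*k),int((X1-X0)*1000*k)
    M=cv2.getPerspectiveTransform(src,np.float32([[0,0],[W,0],[W,H],[0,H]]))
    im=cv2.warpPerspective(C[n]["image"],M,(W,H),flags=cv2.INTER_CUBIC)
    xs=slice(int((Y1-.02)*1000*k),int((Y1+.02)*1000*k))
    col=im[:,xs].mean((1,2)); print(n,[(round(X1*1000-i/k),round(float(col[i]))) for i in range(0,H,k)])
    im=cv2.convertScaleAbs(im,alpha=2.2 if n=="top" else 1.8)
    for x in range(-90,-42,10):
        y=int((X1*1000-x)*k); cv2.line(im,(0,y),(12,y),(255,0,255),1); cv2.putText(im,str(x),(14,y+4),0,.4,(255,0,255))
    ims.append(im)
cv2.imwrite("pics/rect2.png",np.vstack(ims))
```

```text
top [(-43, 53), (-44, 53), (-45, 54), (-46, 55), (-47, 55), (-48, 55), (-49, 56), (-50, 56), (-51, 56), (-52, 56), (-53, 55), (-54, 56), (-55, 56), (-56, 55), (-57, 55), (-58, 55), (-59, 55), (-60, 55), (-61, 55), (-62, 55), (-63, 55), (-64, 55), (-65, 55), (-66, 55), (-67, 54), (-68, 53), (-69, 51), (-70, 49), (-71, 47), (-72, 45), (-73, 44), (-74, 42), (-75, 42), (-76, 41), (-77, 41), (-78, 41), (-79, 42), (-80, 43), (-81, 45), (-82, 47), (-83, 49), (-84, 51), (-85, 53), (-86, 54), (-87, 55), (-88, 56), (-89, 56)]
scene [(-43, 37), (-44, 42), (-45, 48), (-46, 52), (-47, 55), (-48, 56), (-49, 57), (-50, 57), (-51, 57), (-52, 57), (-53, 57), (-54, 57), (-55, 57), (-56, 57), (-57, 56), (-58, 55), (-59, 54), (-60, 53), (-61, 52), (-62, 49), (-63, 46), (-64, 42), (-65, 37), (-66, 32), (-67, 29), (-68, 27), (-69, 26), (-70, 25), (-71, 25), (-72, 26), (-73, 27), (-74, 29), (-75, 31), (-76, 33), (-77, 34), (-78, 36), (-79, 36), (-80, 37), (-81, 37), (-82, 38), (-83, 39), (-84, 41), (-85, 44), (-86, 48), (-87, 51), (-88, 54), (-89, 55)]
```

View pics/rect2.png

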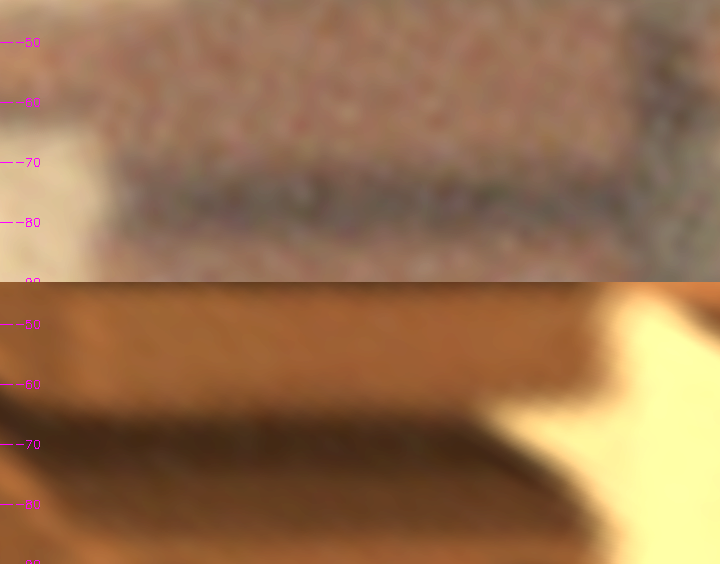

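Rectified views: in the scene camera the mouth runs from board x −64.5 to −85.5. In the top camera the cheek's edge is at −83 and the bar's chamfer bottom at about −70. That puts the gap centre at about x −74, and the cheek's screws are symmetric about y 0. The wedge crop confirms the choice: the taller pale block at stand x = −22, with the packer the shorter one. Next come helpers and the approach.

```bash
cat > go.py <<'E'
import sys
from h import *
from scipy.spatial.transform import Rotation as R
s=status.observe(); x,y,z,yaw=map(float,sys.argv[1:5])
Rt=R.from_rotvec(s["orientation"]); a=np.radians(yaw)
Rg=R.from_matrix(np.array([[np.cos(a),np.sin(a),0],[np.sin(a),-np.cos(a),0],[0,0,-1]]))
d=Rt.inv().apply(np.array([x,y,z])/1000-s["position"])*1000
X=Rt.as_matrix()[:,0]
print("t",round(s["time_s"],2),"pos",(s["position"]*1000).round(1),"yaw",round(np.degrees(np.arctan2(X[1],X[0])),2),"F",s["contact_force"].round(2),"open",round(s["opening"],3))
print("shift tool mm",d.round(1),"turn deg",np.degrees((Rt.inv()*Rg).as_rotvec()).round(2))
E
python3 go.py 360 -150 240 14.5
python3 - <<'E'
from h import *
C=cams()
for n,u,z in(("top",(425,197),.1),("scene",(262,178),.1),("top",(480,195),.085)): print(n,onplane(C[n],u,z).round(3))
E
python3 -m creep '[[[36,-20,0,0,0,0,85],[36,-20,0,0,0,0,85],[36,-20,0,0,0,0,85]]]'
python3 go.py 360 -150 240 14.5
```

```text
t 0.5 pos [ 173.2 -600.5  231.3] yaw 16.09 F [-0.21  0.06  0.71] open 1.002
shift tool mm [ 304.3 -381.1   -8.7] turn deg [-0.    0.    1.59]
top [ 0.465 -0.286  0.1  ]
scene [ 0.473 -0.247  0.1  ]
top [ 0.477 -0.436  0.085]
time_s: 0.85
position: [0.2527, -0.5182, 0.2303]
orientation: [3.111, 0.412, -0.008]
contact_force: [0.8, -0.5, 0.2]
opening: 0.996
t 0.85 pos [ 252.7 -518.2  230.3] yaw 15.09 F [ 0.85 -0.54  0.18] open 0.996
shift tool mm [ 199.4 -327.5  -11.8] turn deg [0.16 0.33 0.59]
```

```bash
python3 -m creep '[[[21,-35,-2,0,0,0,85],[21,-35,-2,0,0,0,85],[21,-35,-2,0,0,0,85],[21,-35,-2,0,0,0,85],[21,-35,-2,0,0,0,85]]]' >/dev/null
python3 -m creep '[[[21,-35,-2,0,0,0,85],[21,-35,-2,0,0,0,85],[21,-35,-2,0,0,0,85],[21,-35,-2,0,0,0,85],[21,-35,-2,0,0,0,85]]]' >/dev/null
python3 go.py 440.5 275.5 200 14.5
```

```text
t 1.68 pos [ 367.2 -117.   249. ] yaw 15.23 F [ 0.95 -0.28  0.18] open 0.997
shift tool mm [ 173.9 -360.    45.2] turn deg [0.58 0.06 0.73]
```

```bash
python3 -m creep '[[[18,-37,4,0,0,0,85],[18,-37,4,0,0,0,85],[18,-37,4,0,0,0,85],[18,-37,4,0,0,0,85],[18,-37,4,0,0,0,85]]]' >/dev/null
python3 -m creep '[[[18,-37,4,0,0,0,85],[18,-37,4,0,0,0,85],[18,-37,4,0,0,0,85],[18,-37,4,0,0,0,85],[0,0,0,0,0,0,85]]]' >/dev/null
python3 go.py 440.5 275.5 130 14.5
```

```text
t 2.52 pos [435.9 258.2 214.3] yaw 15.39 F [-0.26 -0.22  1.12] open 0.992
shift tool mm [  7.7 -16.4  84.3] turn deg [ 0.65 -0.87  0.89]
```

```bash
python3 -m creep '[[[8,-16,30,0.6,-0.9,0.9,85],[0,0,40,0,0,0,85],[0,0,12,0,0,0,85],[0,0,0,0,0,0,85],[0,0,0,0,0,0,85]]]' >/dev/null
python3 go.py 440.5 275.5 51 14.5
python3 - <<'E'
from h import *
C=cams()
def crop(im,x,y,w,h,k,a): return cv2.convertScaleAbs(cv2.resize(im[y:y+h,x:x+w],None,fx=k,fy=k,interpolation=cv2.INTER_CUBIC),alpha=a)
cv2.imwrite("pics/above.png",np.hstack([crop(C["scene"]["image"],385,210,80,100,5,1.3),crop(C["top"]["image"],175,150,80,100,5,1.8)]))
p=status.observe()["position"]
for n in C: print(n,"tcp",proj(C[n],p).round(1),"expected head",proj(C[n],[.4405,.2755,.08]).round(1))
E
```

```text
t 2.93 pos [440.4 282.5 130.2] yaw 14.84 F [-0.47  0.3  -0.21] open 0.999
shift tool mm [-1.8  7.  79.2] turn deg [-0.17 -0.11  0.34]
scene tcp [[431. 241.]] expected head [[425.1 257.7]]
top tcp [[206.2 197.9]] expected head [[213.5 202. ]]
```

View pics/above.png

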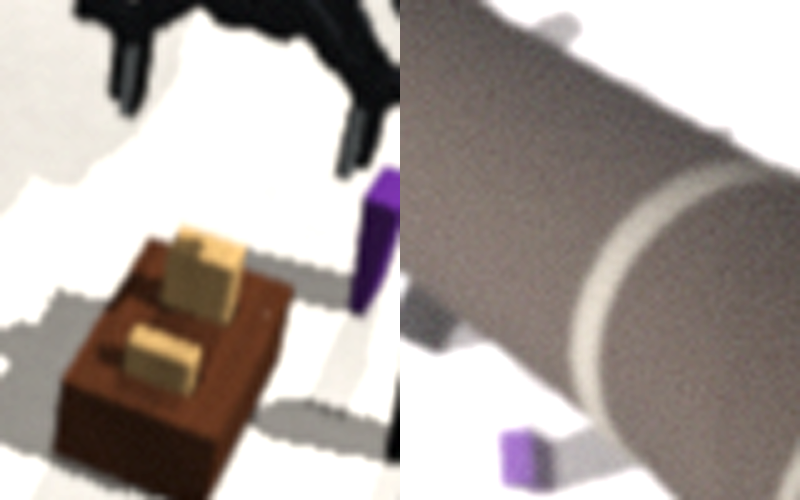

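Scene crop: the fingertips at (410,232) and (454,245) straddle the wedge, whose head centre is at about (427,259). The arm hides the stand in the top view. I'll check clearance to the purple and black look-alikes before going down.

```bash
python3 - <<'E'
from h import *
C=cams(); w=np.array([.441,.2765,np.radians(14.5)])
def inv(p,P): c,s=np.cos(p[2]),np.sin(p[2]); d=P[:2]-p[:2]; return (1000*np.array([c*d[0]+s*d[1],-s*d[0]+c*d[1]])).round(0)
for nm,u in(("purple",(200,245)),("black",(180,217))):print(nm,inv(w,onplane(C["top"],u,0.03)))
for nm,u in(("purple base",(458,271)),("black base",(469,300))):print(nm,inv(w,onplane(C["scene"],u,0.0)))
print(proj(C["scene"],[.4404,.2825,.143]))
E
python3 go.py 441 276.5 51 14.5
```

```text
purple [-99.  67.]
black [-10. 107.]
purple base [-85.  66.]
black base [ -2. 109.]
[[431.89301172 236.58905228]]
t 3.13 pos [441.7 282.7 132. ] yaw 14.77 F [-0.01  0.92  0.04] open 0.996
shift tool mm [-2.7  6.1 81. ] turn deg [-0.2  -0.33  0.27]
```

```bash
python3 -m creep '[[[-2.7,6,35,-0.2,-0.3,0.3,60],[0,0,30,0,0,0,60],[0,0,12,0,0,0,60],[0,0,0,0,0,0,60],[0,0,0,0,0,0,60]]]' >/dev/null
python3 go.py 441 276.5 52 14.5
```

```text
t 3.55 pos [446.6 277.6  60.1] yaw 14.23 F [ 0.17 -0.33 -0.05] open 0.7
shift tool mm [-5.8 -0.3  8.1] turn deg [-0.09 -0.81 -0.27]
```

```bash
python3 -m creep '[[[-5.8,0,0,0,-0.8,-0.3,60],[0,0,0,0,0,0,60]]]' >/dev/null; python3 go.py 441 276.5 52 14.5
python3 -m creep '[[[0,0,4,0,0,0,60],[0,0,4,0,0,0,60],[0,0,0,0,0,0,60]]]' >/dev/null
python3 go.py 441 276.5 52 14.5
```

```text
t 3.72 pos [441.5 276.8  62.6] yaw 14.56 F [-0.14 -0.01  0.65] open 0.702
shift tool mm [-0.6  0.2 10.6] turn deg [-0.13 -0.09  0.06]
t 3.97 pos [443.2 277.9  57.1] yaw 14.53 F [ 0.04  0.02 -0.43] open 0.7
shift tool mm [-2.5  0.8  5. ] turn deg [-0.2  -0.37  0.03]
```

```bash
python3 -m creep '[[[-2.5,0.8,5,-0.2,-0.4,0,60],[0,0,0,0,0,0,60]]]' >/dev/null; python3 go.py 441 276.5 52 14.5
python3 -m creep '[[[0,0,0,0,0,0,25],[0,0,0,0,0,0,20],[0,0,0,0,0,0,20],[0,0,0,0,0,0,20],[0,0,0,0,0,0,20]]]' 40 >/dev/null
python3 go.py 441 276.5 52 14.5
```

```text
t 4.13 pos [441.1 276.5  52. ] yaw 14.53 F [-0.08  0.3  -0.6 ] open 0.706
shift tool mm [-0.1 -0.   0. ] turn deg [0.02 0.01 0.03]
t 4.55 pos [440.8 276.6  51.7] yaw 14.55 F [-0.46 -0.1  -0.31] open 0.345
shift tool mm [ 0.1  0.2 -0.3] turn deg [0.03 0.06 0.05]
```

```bash
python3 -m creep '[[[0,0,-5,0,0,0,20],[0,0,-10,0,0,0,20],[0,0,-20,0,0,0,20],[0,0,-35,0,0,0,20],[0,0,-35,0,0,0,20]]]' 
python3 -m creep '[[[0,0,-15,0,0,0,20],[0,0,0,0,0,0,20],[0,0,0,0,0,0,20]]]' >/dev/null
python3 go.py 522.8 32.5 150 -15.2
python3 - <<'E'
from h import *
C=cams()
def crop(im,x,y,w,h,k,a): return cv2.convertScaleAbs(cv2.resize(im[y:y+h,x:x+w],None,fx=k,fy=k,interpolation=cv2.INTER_CUBIC),alpha=a)
cv2.imwrite("pics/lift.png",crop(C["scene"]["image"],375,200,90,110,5,1.3))
E
```

```text
time_s: 4.97
position: [0.4367, 0.2747, 0.1557]
orientation: [3.112, 0.401, -0.022]
contact_force: [0.7, -0.1, 0.3]
opening: 0.345
t 5.22 pos [439.3 277.6 180.9] yaw 14.7 F [-0.28 -1.23 -0.7 ] open 0.349
shift tool mm [ 18.7 258.3  30.6] turn deg [-2.00e-02  1.50e-01  2.99e+01]
```

View pics/lift.png

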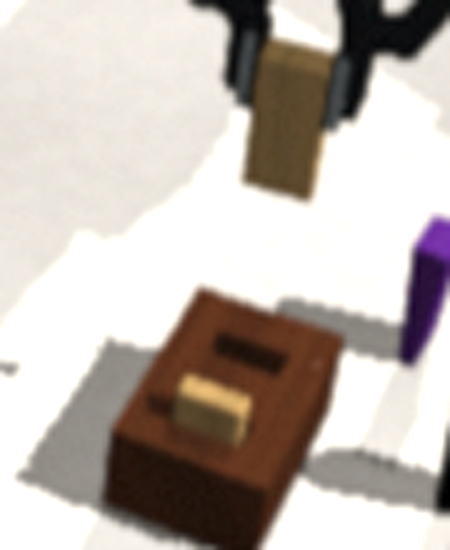

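The wedge hangs square in the fingers, with its tip at (430,240) full-frame, the pocket is empty and the packer is untouched. Next I carry it to above the gap.

```bash
python3 -m creep '[[[1,20,2,0,0,0,20],[3,36,3,0,0,0,20],[3,36,4,0,0,0,20],[3,36,4,0,0,0,20],[3,36,4,0,0,0,20]]]' >/dev/null
python3 -m creep '[[[3,36,4,0,0,0,20],[3,30,4,0,0,0,20],[2,15,0,0,0,0,20],[0,0,0,0,0,4,20],[0,0,0,0,0,6,20]]]' >/dev/null
python3 -m creep '[[[0,0,0,0,0,6,20],[0,0,0,0,0,6,20],[0,0,0,0,0,6,20],[0,0,0,0,0,0,20]]]' >/dev/null
python3 go.py 522.8 32.5 150 -15.2
```

```text
t 6.48 pos [512.2  31.2 131.3] yaw -14.42 F [-0.5  -0.55 -0.1 ] open 0.34
shift tool mm [  9.2  -3.7 -19.1] turn deg [0.63 2.23 0.79]
```

```bash
python3 -m creep '[[[9,-3.7,0,0.6,2.2,0.8,20],[0,0,0,0,0,0,20]]]' >/dev/null;python3 go.py 522.8 32.5 125 -15.2
```

```text
t 6.65 pos [520.5  32.5 128.3] yaw -14.87 F [-0.62  0.52  0.62] open 0.345
shift tool mm [ 2.3 -0.6  3.3] turn deg [0.1  0.22 0.33]
```

```bash
python3 -m creep '[[[2.3,-0.6,8,0,0.2,0.3,20],[0,0,8,0,0,0,20],[0,0,0,0,0,0,20]]]' >/dev/null;python3 go.py 522.8 32.5 112 -15.2
python3 - <<'E'
from h import *
C=cams()
def crop(im,x,y,w,h,k,a): return cv2.convertScaleAbs(cv2.resize(im[y:y+h,x:x+w],None,fx=k,fy=k,interpolation=cv2.INTER_CUBIC),alpha=a)
cv2.imwrite("pics/gapabove.png",np.hstack([crop(C["scene"]["image"],280,185,80,100,5,1.5),crop(C["top"]["image"],260,120,80,100,5,2)]))
s=status.observe()["position"]; tip=s-[0,0,.042]; print(tip)
for n in C: print(n,"tip",proj(C[n],tip),"gap",proj(C[n],[.5228,.0325,.057]))
E
```

```text
t 6.9 pos [521.2  32.4 109.3] yaw -14.76 F [-0.47  0.36 -0.4 ] open 0.347
shift tool mm [ 1.5 -0.5 -2.7] turn deg [0.2  0.28 0.45]
[0.52179456 0.03254086 0.0684157 ]
scene tip [[320.62310836 233.57169699]] gap [[320.40553092 237.39228083]]
top tip [[305.24365781 175.81840098]] gap [[305.41224549 176.46796704]]
```

View pics/gapabove.png

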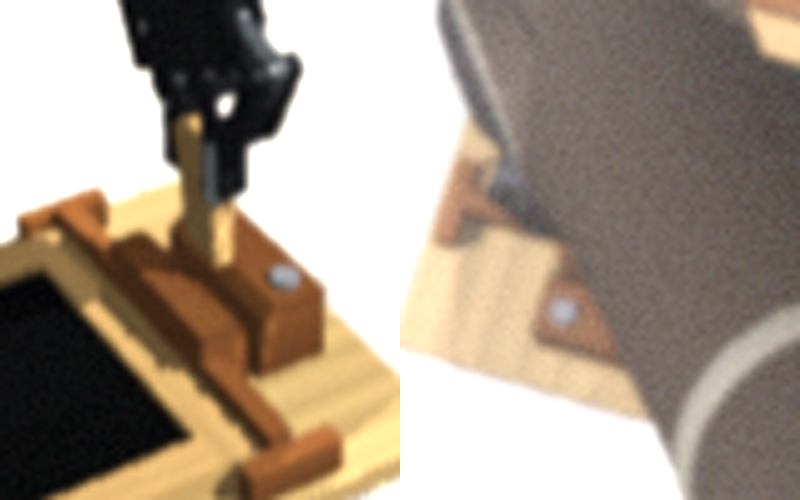

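Scene crop: the wedge tip, at about (322,235), hangs just over the gap, lined up with it across the gap and well away from its ends. The predicted tip is (320.6,233.6). I'll lower it in small steps, watching the force.

```bash
python3 -m creep '[[[1.5,-0.5,5,0.2,0.3,0.4,20],[0,0,0,0,0,0,20]]]' >/dev/null;python3 go.py 522.8 32.5 92 -15.2
python3 -m creep '[[[1,0,6,0,0.2,0,20],[0,0,0,0,0,0,20]]]' >/dev/null;python3 go.py 522.8 32.5 92 -15.2
```

```text
t 7.17 pos [523.6  32.7 105. ] yaw -15.19 F [-0.13  0.06 -0.53] open 0.343
shift tool mm [-0.7  0.4 13. ] turn deg [-0.06 -0.09  0.01]
t 7.33 pos [524.9  32.3  98.7] yaw -15.19 F [-0.72 -0.28 -1.27] open 0.34
shift tool mm [-2.1  0.4  6.6] turn deg [-0.07 -0.34  0.01]
```

```bash
python3 -m creep '[[[-2,0,3,0,-0.3,0,20],[0,0,0,0,0,0,20]]]' >/dev/null;python3 go.py 522.8 32.5 92 -15.2
python3 -m creep '[[[0,0,3,0,0,0,20],[0,0,0,0,0,0,20]]]' >/dev/null;python3 go.py 522.8 32.5 92 -15.2
```

```text
t 7.5 pos [522.8  32.8  95.3] yaw -15.19 F [-0.08 -0.11 -1.45] open 0.343
shift tool mm [0.1 0.3 3.3] turn deg [-0.06 -0.02  0.01]
t 7.67 pos [522.8  32.8  92.1] yaw -15.18 F [-0.4   0.73 -1.09] open 0.345
shift tool mm [0.1 0.3 0.1] turn deg [-0.07 -0.02  0.02]
```

```bash
for i in 1; do python3 -m creep '[[[0,0,3,0,0,0,20],[0,0,0,0,0,0,20]]]' >/dev/null;python3 go.py 522.8 32.5 75 -15.2; done
python3 -m creep '[[[0,0,3,0,0,0,20],[0,0,0,0,0,0,20]]]' >/dev/null;python3 go.py 522.8 32.5 75 -15.2
```

```text
t 7.83 pos [522.9  32.9  88.9] yaw -15.18 F [-0.83 -0.68 -0.61] open 0.344
shift tool mm [ 0.   0.4 13.9] turn deg [-0.07 -0.03  0.02]
t 8.0 pos [523.   32.9  85.7] yaw -15.18 F [-0.37 -0.25 -1.18] open 0.343
shift tool mm [-0.1  0.4 10.7] turn deg [-0.07 -0.04  0.02]
```

```bash
python3 -m creep '[[[0,0,3,0,0,0,20],[0,0,0,0,0,0,20]]]' >/dev/null;python3 go.py 522.8 32.5 75 -15.2
python3 -m creep '[[[0,0,3,0,0,0,20],[0,0,0,0,0,0,20]]]' >/dev/null;python3 go.py 522.8 32.5 75 -15.2
```

```text
t 8.17 pos [523.1  32.9  82.4] yaw -15.18 F [ 0.72 -1.12  0.  ] open 0.345
shift tool mm [-0.2  0.5  7.4] turn deg [-0.08 -0.06  0.02]
t 8.33 pos [523.4  32.9  79.2] yaw -15.18 F [ 0.42 -0.36 -0.69] open 0.345
shift tool mm [-0.5  0.5  4.2] turn deg [-0.09 -0.09  0.02]
```

```bash
python3 -m creep '[[[-0.4,0,2,0,0,0,20],[0,0,0,0,0,0,20]]]' >/dev/null;python3 go.py 522.8 32.5 75 -15.2
python3 -m creep '[[[0,0,2,0,0,0,20],[0,0,0,0,0,0,20]]]' >/dev/null;python3 go.py 522.8 32.5 75 -15.2
```

```text
t 8.5 pos [523.4  33.   77. ] yaw -15.19 F [0.52 0.4  0.01] open 0.345
shift tool mm [-0.5  0.6  2. ] turn deg [-0.11 -0.13  0.01]
t 8.67 pos [523.5  33.   74.9] yaw -15.19 F [ 2.02 -0.18 -0.3 ] open 0.342
shift tool mm [-0.6  0.7 -0.1] turn deg [-0.11 -0.14  0.01]
```

```bash
python3 -m creep '[[[0.5,0,1.5,0,0,0,20],[0,0,0,0,0,0,20]]]' >/dev/null;python3 go.py 522.8 32.5 75 -15.2
python3 -m creep '[[[0,0,1.5,0,0,0,20],[0,0,0,0,0,0,20]]]' >/dev/null;python3 go.py 522.8 32.5 75 -15.2
```

```text
t 8.83 pos [523.7  32.9  73.2] yaw -15.19 F [ 0.75 -0.46 -0.56] open 0.342
shift tool mm [-0.7  0.6 -1.8] turn deg [-0.1  -0.1   0.01]
t 9.0 pos [523.8  32.9  71.6] yaw -15.19 F [ 0.55 -0.66 -0.33] open 0.341
shift tool mm [-0.9  0.7 -3.4] turn deg [-0.1  -0.12  0.01]
```

```bash
python3 -m creep '[[[0,0,1.5,0,0,0,20],[0,0,0,0,0,0,20]]]' >/dev/null;python3 go.py 522.8 32.5 75 -15.2
python3 -m creep '[[[0,0,1.5,0,0,0,20],[0,0,0,0,0,0,20]]]' >/dev/null;python3 go.py 522.8 32.5 75 -15.2
```

```text
t 9.17 pos [523.9  32.9  70. ] yaw -15.2 F [0.87 0.53 0.16] open 0.341
shift tool mm [-0.9  0.7 -5. ] turn deg [-0.11 -0.13  0.  ]
t 9.33 pos [524.   33.   68.4] yaw -15.19 F [ 0.09 -0.31 -1.53] open 0.346
shift tool mm [-1.   0.7 -6.6] turn deg [-0.11 -0.14  0.01]
```

```bash
python3 -m creep '[[[0,0,1.5,0,0,0,20],[0,0,0,0,0,0,20]]]' >/dev/null;python3 go.py 522.8 32.5 75 -15.2
python3 -m creep '[[[0,0,1,0,0,0,20],[0,0,0,0,0,0,20]]]' >/dev/null;python3 go.py 522.8 32.5 75 -15.2
```

```text
t 9.5 pos [524.1  33.   66.8] yaw -15.2 F [ 1.22 -1.14 -1.31] open 0.349
shift tool mm [-1.1  0.8 -8.2] turn deg [-0.12 -0.15  0.  ]
t 9.67 pos [524.2  33.1  65.8] yaw -15.2 F [ 1.09 -0.67 -1.34] open 0.339
shift tool mm [-1.2  0.9 -9.2] turn deg [-0.12 -0.16 -0.  ]
```

```bash
python3 -m creep '[[[0,0,1,0,0,0,20],[0,0,0,0,0,0,20]]]' >/dev/null;python3 go.py 522.8 32.5 75 -15.2
python3 -m creep '[[[0,0,1,0,0,0,20],[0,0,0,0,0,0,20]]]' >/dev/null;python3 go.py 522.8 32.5 75 -15.2
python3 - <<'E'
from h import *
C=cams()
def crop(im,x,y,w,h,k,a): return cv2.convertScaleAbs(cv2.resize(im[y:y+h,x:x+w],None,fx=k,fy=k,interpolation=cv2.INTER_CUBIC),alpha=a)
cv2.imwrite("pics/ins.png",crop(C["scene"]["image"],275,175,85,85,7,1.6))
p=status.observe()["position"]
print("head px",proj(C["scene"],p+[0,0,.028]),"mouth",proj(C["scene"],[p[0],p[1],.057]))
E
```

```text
t 9.83 pos [524.2  33.1  65. ] yaw -15.21 F [ 0.99  0.6  -1.82] open 0.344
shift tool mm [ -1.2   0.9 -10. ] turn deg [-0.12 -0.17 -0.01]
t 10.0 pos [524.2  33.1  64.9] yaw -15.21 F [ 1.83 -0.14 -6.73] open 0.339
shift tool mm [ -1.2   1.  -10.1] turn deg [-0.09 -0.19 -0.01]
head px [[319.93861079 226.15608276]] mouth [[320.17665225 237.77367393]]
```

View pics/ins.png

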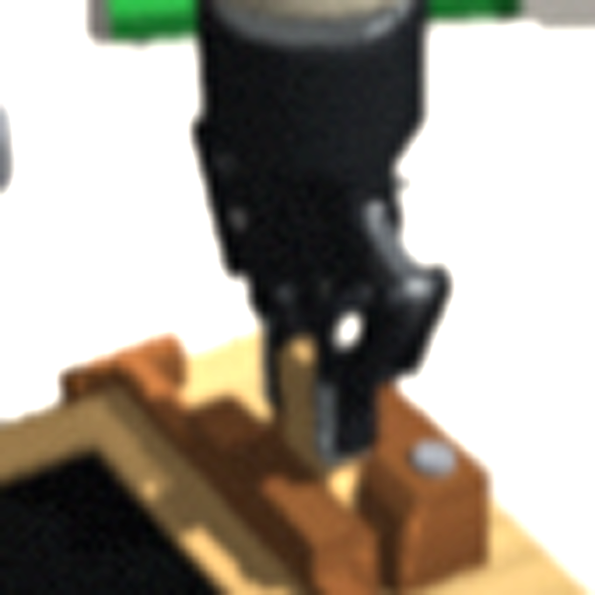

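```bash
for i in 1; do python3 -m creep '[[[0,0,0,0,0,0,20]]]' >/dev/null;python3 go.py 522.8 32.5 75 -15.2; done
python3 - <<'E'
from h import *
for i in range(2):
    read_camera("scene"); s=status.observe(); print(s["contact_force"].round(2),s["moment"].round(3),s["effort"].round(2),s["position"].round(4))
E
```

```text
t 10.18 pos [524.2  33.2  64.9] yaw -15.21 F [-1.   -0.85  2.18] open 0.343
shift tool mm [ -1.2   1.  -10.1] turn deg [-0.09 -0.18 -0.01]
[-1.22 -0.08  2.5 ] [-0.037  0.102 -0.088] [ -0.08 -53.31  -5.76 -20.84   0.09  -0.17   0.07] [0.5243 0.0331 0.0649]
[-0.56  0.23  1.57] [-0.029  0.061 -0.079] [ -0.08 -53.33  -5.76 -20.84   0.09  -0.17   0.07] [0.5242 0.0331 0.0649]
```

```bash
python3 -m creep '[[[0,0,1,0,0,0,20]]]';python3 -m creep '[[[0,0,0,0,0,0,20]]]'; python3 go.py 522.8 32.5 75 -15.2
```

```text
time_s: 10.37
position: [0.5243, 0.0331, 0.0648]
orientation: [-3.113, 0.416, -0.006]
contact_force: [-8.0, -0.1, 23.3]
opening: 0.344
time_s: 10.45
position: [0.5242, 0.0331, 0.0648]
orientation: [-3.113, 0.416, -0.006]
contact_force: [1.2, 1.6, -7.1]
opening: 0.344
t 10.45 pos [524.2  33.1  64.8] yaw -15.22 F [ 1.2   1.65 -7.08] open 0.344
shift tool mm [ -1.2   1.  -10.2] turn deg [-0.06 -0.2  -0.02]
```

Contact: the insertion stalled at TCP z 64.8, which puts the head about 36 mm above the mouth. A 1 mm commanded row gave about 23 N, so the arm is stiff and any further steps must be about 0.3 mm or less. I'll settle, release, go up, shut the fingers, then test the tightness gently from above.

```bash
python3 -m creep '[[[0,0,0,0,0,0,20],[0,0,0,0,0,0,20]]]'; 
python3 -m creep '[[[0,0,0,0,0,0,45],[0,0,0,0,0,0,60],[0,0,0,0,0,0,60],[0,0,0,0,0,0,60],[0,0,0,0,0,0,60]]]'; python3 go.py 524.2 33.1 115 -15.2
```

```text
time_s: 10.62
position: [0.5243, 0.0331, 0.0648]
orientation: [-3.113, 0.416, -0.006]
contact_force: [-0.8, -0.6, 3.6]
opening: 0.34
time_s: 11.03
position: [0.5238, 0.033, 0.0639]
orientation: [-3.114, 0.415, -0.004]
contact_force: [-0.6, -0.1, 0.3]
opening: 0.698
t 11.03 pos [523.8  33.   63.9] yaw -15.19 F [-0.62 -0.15  0.3 ] open 0.698
shift tool mm [  0.5  -0.2 -51.1] turn deg [-0.05 -0.12  0.01]
```

```bash
python3 -m creep '[[[0,0,-10,0,0,0,60],[0,0,-20,0,0,0,60],[0,0,-20,0,0,0,60],[0,0,0,0,0,0,60]]]' >/dev/null; python3 go.py 524.2 33.1 115 -15.2
python3 - <<'E'
from h import *
C=cams()
def crop(im,x,y,w,h,k,a): return cv2.convertScaleAbs(cv2.resize(im[y:y+h,x:x+w],None,fx=k,fy=k,interpolation=cv2.INTER_CUBIC),alpha=a)
cv2.imwrite("pics/rel.png",crop(C["scene"]["image"],270,190,90,75,8,1.5))
for z in(.09,.093,.096): print(z,proj(C["scene"],[.5242,.0331,z]))
E
python3 -m creep '[[[0,0,0,0,0,0,0],[0,0,0,0,0,0,0],[0,0,0,0,0,0,0],[0,0,0,0,0,0,0],[0,0,0,0,0,0,0]]]' 40
python3 go.py 524.2 33.1 100 -15.2
```

```text
t 11.37 pos [522.5  33.4 116.1] yaw -15.13 F [1.29 0.74 0.31] open 0.702
shift tool mm [ 1.7 -0.1  1.1] turn deg [-0.02  0.09  0.07]
0.09 [[319.97696192 227.08637645]]
0.093 [[319.95671865 226.09678891]]
0.096 [[319.93640574 225.10379779]]
time_s: 11.88
position: [0.5196, 0.0324, 0.1115]
orientation: [3.113, -0.414, -0.012]
contact_force: [0.5, 0.3, 0.7]
opening: 0.007
t 11.88 pos [519.6  32.4 111.5] yaw -15.16 F [0.5  0.32 0.75] open 0.007
shift tool mm [ 4.4 -1.9 11.5] turn deg [0.12 0.43 0.04]
```

View pics/rel.png

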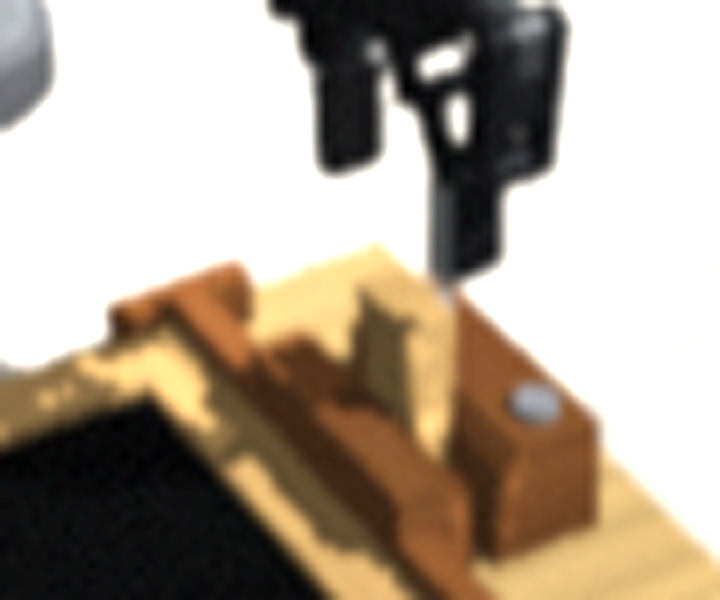

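The picture shows the wedge standing by itself in the gap between bar and cheek, thin end down, head centre near (320.6,228), against a predicted 226–227 for z 0.090–0.093. That was my last viewable picture, so from here I rely on force and position numbers. Next I press on the head with the shut fingertips.

```bash
python3 -m creep '[[[4.4,-1.9,5,0.1,0.4,0,0],[0,0,0,0,0,0,0]]]' >/dev/null; python3 go.py 524.2 33.1 98 -15.2
python3 -m creep '[[[0,0,0,0,0,0,0]]]' >/dev/null; python3 go.py 524.2 33.1 98 -15.2
```

```text
t 12.05 pos [524.5  33.1 105.6] yaw -15.16 F [-0.79 -0.84 -0.16] open -0.0
shift tool mm [-0.2  0.1  7.6] turn deg [0.02 0.03 0.04]
t 12.13 pos [524.4  33.2 105.2] yaw -15.15 F [-0.18 -0.06 -0.14] open -0.0
shift tool mm [-0.2  0.2  7.2] turn deg [0.02 0.06 0.05]
```

```bash
python3 -m creep '[[[0,0,4,0,0,0,0],[0,0,3,0,0,0,0],[0,0,0,0,0,0,0]]]' >/dev/null; python3 go.py 524.2 33.1 95 -15.2
python3 -m creep '[[[0,0,1,0,0,0,0]]]' >/dev/null; python3 go.py 524.2 33.1 95 -15.2
```

```text
t 12.38 pos [524.3  33.3  97.1] yaw -15.14 F [-0.42  0.2  -0.65] open 0.004
shift tool mm [-0.1  0.3  2.1] turn deg [0.03 0.09 0.06]
t 12.47 pos [524.3  33.4  96. ] yaw -15.14 F [ 0.64  1.13 -0.16] open -0.001
shift tool mm [-0.   0.3  1. ] turn deg [0.03 0.1  0.06]
```

```bash
python3 -m creep '[[[0,0,0.5,0,0,0,0]]]' | sed -n '2p;4p'
python3 -m creep '[[[0,0,0.5,0,0,0,0]]]' | sed -n '2p;4p'
python3 -m creep '[[[0,0,0.3,0,0,0,0]]]' | sed -n '2p;4p'
python3 -m creep '[[[0,0,0.3,0,0,0,0]]]' | sed -n '2p;4p'
```

```text
position: [0.5241, 0.0334, 0.0952]
contact_force: [0.1, 0.3, 0.2]
position: [0.5241, 0.0333, 0.0947]
contact_force: [-0.4, 0.0, 0.7]
position: [0.5241, 0.0334, 0.0944]
contact_force: [0.2, 0.1, 0.2]
position: [0.5242, 0.0333, 0.0941]
contact_force: [-0.1, 0.4, -0.8]
```

```bash
python3 -m creep '[[[0,0,0.3,0,0,0,0]]]' | sed -n '2p;4p'
python3 -m creep '[[[0,0,0.3,0,0,0,0]]]' | sed -n '2p;4p'; python3 go.py 524.2 33.1 95 -15.2
```

```text
position: [0.5242, 0.0334, 0.0938]
contact_force: [-0.9, -0.2, -0.6]
position: [0.5243, 0.0333, 0.0936]
contact_force: [1.0, 0.7, -0.9]
t 12.97 pos [524.3  33.3  93.6] yaw -15.14 F [ 0.95  0.71 -0.88] open -0.001
shift tool mm [-0.1  0.2 -1.4] turn deg [0.03 0.09 0.06]
```

```bash
python3 -m creep '[[[0,0,0.3,0,0,0,0]]]' | sed -n '2p;4p'
python3 -m creep '[[[0,0,0.3,0,0,0,0]]]' | sed -n '2p;4p'
python3 -m creep '[[[0,0,0.3,0,0,0,0]]]' | sed -n '2p;4p'
```

```text
position: [0.5243, 0.0333, 0.0933]
contact_force: [0.1, -0.6, -0.5]
position: [0.5244, 0.0333, 0.0933]
contact_force: [-1.5, -0.6, 5.1]
position: [0.5244, 0.0333, 0.0933]
contact_force: [-1.8, 0.1, 5.8]
```

```bash
python3 -m creep '[[[0,0,0.3,0,0,0,0]]]' | sed -n '2p;4p'
python3 -m creep '[[[0,0,0.3,0,0,0,0]]]' | sed -n '2p;4p'
```

```text
position: [0.5244, 0.0333, 0.0933]
contact_force: [-2.0, -0.0, 4.7]
position: [0.5244, 0.0333, 0.0933]
contact_force: [-1.4, 0.2, 5.3]
```

Contact with the head is at z 93.3, and each 0.3 mm tap gives about 5 N with no movement. I'll step the taps up towards 15 N.

```bash
python3 -m creep '[[[0,0,0.5,0,0,0,0]]]' | sed -n '2p;4p'
python3 -m creep '[[[0,0,0.3,0,0,0,0]]]' | sed -n '2p;4p'
```

```text
position: [0.5244, 0.0333, 0.0932]
contact_force: [-3.2, 0.4, 10.2]
position: [0.5244, 0.0334, 0.0933]
contact_force: [-1.3, -0.0, 4.7]
```

```bash
python3 -m creep '[[[0,0,0.6,0,0,0,0]]]' | sed -n '2p;4p'
python3 -m creep '[[[0,0,0.3,0,0,0,0]]]' | sed -n '2p;4p'
```

```text
position: [0.5244, 0.0333, 0.0932]
contact_force: [-4.1, -0.7, 9.8]
position: [0.5244, 0.0334, 0.0933]
contact_force: [-2.4, -0.3, 3.7]
```

```bash
python3 -m creep '[[[0,0,0.8,0,0,0,0]]]' | sed -n '2p;4p'
python3 -m creep '[[[0,0,0.2,0,0,0,0]]]' | sed -n '2p;4p'
```

```text
position: [0.5245, 0.0334, 0.0932]
contact_force: [-3.7, -1.6, 14.5]
position: [0.5245, 0.0333, 0.0933]
contact_force: [-0.6, -0.3, 0.1]
```

It is tight: 14.5 N peak with no movement. Retreating straight up, then a numeric picture check.

```bash
python3 -m creep '[[[0,0,-5,0,0,0,0],[0,0,-15,0,0,0,0],[0,0,-30,0,0,0,0],[0,0,-35,0,0,0,0],[0,0,-25,0,0,0,0]]]' >/dev/null
python3 -m creep '[[[0,0,0,0,0,0,0],[0,0,0,0,0,0,0],[0,0,0,0,0,0,0]]]'
python3 - <<'E'
from h import *
C=cams(); im=C["scene"]["image"]; o=cv2.imread("pics/scene0.png")
# wedge: template match with the release picture (8x crop -> 1x, undo gain)
t=cv2.imread("pics/rel.png"); k=8
now=cv2.convertScaleAbs(cv2.resize(im[190:265,270:360],None,fx=k,fy=k,interpolation=cv2.INTER_CUBIC),alpha=1.5)
def m(name,a,b,x,y,w,h,pad=16):
    r=cv2.matchTemplate(b[y-pad:y+h+pad,x-pad:x+w+pad],a[y:y+h,x:x+w],cv2.TM_CCOEFF_NORMED); _,v,_,l=cv2.minMaxLoc(r); print(name,"shift px",(l[0]-pad)/k,(l[1]-pad)/k,"score",round(v,3))
m("wedge since release",t,now,350,285,115,160)
g=lambda i:cv2.resize(i[190:330,220:380],None,fx=k,fy=k,interpolation=cv2.INTER_CUBIC)
m("bar since start",g(o),g(im),int((325-220)*k),int((248-190)*k),16*k,22*k,40)
m("stop end of bar",g(o),g(im),int((278-220)*k),int((222-190)*k),22*k,12*k,40)
m("slate since start",g(o),g(im),int((240-220)*k),int((232-190)*k),45*k,50*k,40)
d=cv2.absdiff(cv2.GaussianBlur(o,(3,3),0),cv2.GaussianBlur(im,(3,3),0)).max(2)
for n,(x,y) in dict(purple=(461,257),black=(472,288),packer=(417,280),lantern=(262,185),jar=(182,198),mug=(228,175),glue=(463,335),chalk=(190,233),brush=(345,370)).items(): print(n,"mean diff",d[y-8:y+8,x-8:x+8].mean().round(1))
E
```

```text
time_s: 14.55
position: [0.5238, 0.034, 0.2078]
orientation: [3.113, -0.412, -0.003]
contact_force: [-0.4, 0.8, -0.2]
opening: -0.001
wedge since release shift px -0.125 0.25 score 0.981
bar since start shift px -0.25 -0.125 score 0.98
stop end of bar shift px -0.125 0.125 score 0.998
slate since start shift px 0.25 0.0 score 0.915
purple mean diff 6.5
black mean diff 2.3
packer mean diff 7.4
lantern mean diff 6.0
jar mean diff 20.4
mug mean diff 7.5
glue mean diff 5.7
chalk mean diff 43.7
brush mean diff 7.3
```

Run:
```python
from h import *
C=cams(); bd=np.array([0.5944,0.0131,np.radians(-15.18)]); k=10
o={n:cv2.imread(f"pics/{n}0.png") for n in C}
for n in C:
  for nm,z,X0,X1,Y0,Y1 in(("bar top",.057,-.09,-.035,-.042,-.02),("bar top y+",.057,-.09,-.035,.02,.042)):
    src=proj(C[n],loc(bd,[[X1,Y1,z],[X1,Y0,z],[X0,Y0,z],[X0,Y1,z]])).astype(np.float32)
    W,H=int((Y1-Y0)*1000*k),int((X1-X0)*1000*k)
    M=cv2.getPerspectiveTransform(src,np.float32([[0,0],[W,0],[W,H],[0,H]]))
    r=[]
    for im in(o[n],C[n]["image"]):
        g=np.gradient(cv2.GaussianBlur(cv2.warpPerspective(im,M,(W,H),flags=cv2.INTER_CUBIC).mean((1,2)),(1,15),0).ravel())
        idx=np.argsort(-np.abs(g)); pk=[]
        for i in idx:
            if all(abs(i-j)>40 for j in pk): pk.append(i)
            if len(pk)==4: break
        r.append(sorted([(round(X1*1000-i/k,1),round(float(g[i]),2)) for i in pk]))
    print(n,nm,*r,sep="\n   ")
```

```text
scene
   bar top
   [(np.float64(-75.0), -0.34), (np.float64(-70.9), -0.77), (np.float64(-63.6), 0.95), (np.float64(-44.0), 0.48)]
   [(np.float64(-86.9), 1.25), (np.float64(-70.5), -0.76), (np.float64(-61.3), 1.22), (np.float64(-41.9), 0.51)]
scene
   bar top y+
   [(np.float64(-86.2), 0.34), (np.float64(-74.6), 0.23), (np.float64(-64.4), -0.54), (np.float64(-43.1), 0.66)]
   [(np.float64(-72.1), -0.45), (np.float64(-68.0), -0.59), (np.float64(-62.2), 0.85), (np.float64(-42.3), 0.68)]
top
   bar top
   [(np.float64(-81.6), 0.28), (np.float64(-73.0), -0.2), (np.float64(-68.6), -0.13), (np.float64(-36.9), -0.51)]
   [(np.float64(-81.1), 0.07), (np.float64(-59.6), 0.06), (np.float64(-53.5), 0.07), (np.float64(-37.9), 0.05)]
top
   bar top y+
   [(np.float64(-84.7), 0.17), (np.float64(-69.9), -0.11), (np.float64(-43.4), -0.26), (np.float64(-39.3), -0.25)]
   [(np.float64(-89.2), 0.08), (np.float64(-52.6), 0.07), (np.float64(-42.1), 0.04), (np.float64(-38.0), -0.08)]
```

The bar has moved about 2 mm towards the slate: its edges went from −63.6 to −61.3 and from −44.0 to −41.9. That matches the 2 mm of play being taken up. Handing in.

```bash
python3 -c "
from cell import robot; print(robot.close_job())"
```

```text
the job is handed in; nothing more can be done
None
```

The wedge is standing thin end down in the gap, tight, and the hand is clear of it. I handed the job in at about 14.7 s of robot time; no verdict was reported.

**What I did:** I took the pale wedge out of the stand and lowered it into the gap until it stalled. I then let go and tapped its head with the shut fingertips.

**What the last checks showed:**
- **Tightness:** taps up to 14.5 N did not move the wedge. Its head is at about 93 mm, some 36 mm above the mouth and inside the expected 30–46 mm.
- **Bar:** in the scene camera, edge profiles on one half of the bar show it moved about 2 mm towards the slate, which takes up the play.
- **Wedge:** it shifted no more than about 0.25 px between the first release and the end.

**What was unclear or disagreed:**
- **Hard press:** while I still gripped the wedge, one 1 mm step read 23 N. This is above the 15 N aim and the 22 N upper limit, but below the 28 N that splits the wood. It is an end-of-step reading, so the true peak may have been higher. An earlier 1 mm step was not read at its peak. I saw no damage, but nothing I measured would show a split.
- **Bar check:** the other half of the bar was mixed, with one edge moving only 0.8 mm. The arm blocked the top camera, and a coarse template match showed almost no bar movement. I trusted the edge profiles because they agree with the wedge's depth.
- **Other objects:** the picture difference was large around the chalk holder (44) and jar (20). I put this down to the arm's shadow, since the arm kept clear of both, but I did not confirm it in a picture.

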